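# Hold open the spring gate of a docked blood-tube rack carrier

## Robot

A 6-joint arm with a two-finger parallel gripper is mounted at the origin on the work surface. World frame = base frame: x ahead of the robot, y to its left, z up, the work surface at z = 0. Lengths are in m, angles in rad, forces in N, time in s.
With the tool pointing down it reaches from about 0.35 to 0.775 m from the base axis. Payload 7.3 kg.
Tool frame: the origin (TCP) lies between the finger pads; the fingertips stand 17 mm ahead of it and the grasp point (between the pads) lies 2 mm behind it; z points along the fingers, y is the line along which they close (so a half turn about z gives the same grasp; the last joint's range is limited). The gripper opens to 92 mm and grips with 3 to 60 N. Pads are 19 mm wide; open, the fingers measure 130 mm over their backs; the gripper's body (75 mm by 190 mm) begins 47 mm behind the grasp point.
Start: joints at [-1.413, 0.342, 1.524, -0, 1.275, -0.146], TCP at [0.157, -0.501, 0.244] pointing down, gripper open.
Joint ranges: [-2.53, 2.53], [-0.77, 2.02], [0.04, 2.7], [-1, 4.14], [0.28, 2.66], [-3.11, 3.11]. Speed limits (rad/s): [2.57, 2.57, 3.14, 3.14, 3.14, 3.14].

## Interface

Orientations are given as [roll, pitch, yaw] about the fixed x, y, z axes, in that order (R = Rz(yaw) Ry(pitch) Rx(roll)).
In Python, from cell import robot, optics gives the robot as it stands.
- The arm moves only by the tool play_rows, never from a script. Its argument "rows" is a list of rows, each a list of 7 numbers: the shift along the tool's x, y, z in cm, then the turn, a rotation vector about the tool's x, y, z in rad, then the opening, from 0 (shut) to 1 (fully open). In form: [[tx, ty, tz, wx, wy, wz, grip], ...]. A call has 1 to 20 rows; each row is the pose to reach, as a shift and turn from the pose commanded when the call began, along the tool's axes at that moment; what a row does not reach only later rows make up. A row lasts 1/10 s, in which the tool goes at most 50 mm and 8.59 degrees, less where a joint would pass 70% of its speed; a pose out of reach is approached as far as the arm can. A call with a gripper value outside its range is refused whole. The fingers move at their own pace and stop on an object; "squeeze" is the grip in N (left out, the last holds). Time passes only in rows, so rows that repeat a pose let the fingers close. It gives the time, the measured TCP pose, the force, the opening and the grip force at its end, in the units of the state.
- robot.observe(): the state, without advancing time (a new reading comes with each control period).
- optics.read_camera(name): name is "scene" or "top" or "wrist"; returns (picture, depth): 480x640x3 uint8, red, green, blue; 480x640 float32, m along the optical axis (not along the pixel's ray), 0 where there is no reading.
- optics.camera_model(name): a dict with "fx", "fy", "cx", "cy" (pixels), "dist" ([k1, k2, p1, p2, k3] as OpenCV has them; the pictures are not rectified), "origin" and "rotation" of the camera in the world; the wrist camera has in their place "tool_from_camera" (4x4, takes a point from camera to tool coordinates, whose origin is the TCP and whose axes are the flange's). Camera axes: x right, y up, looking along -z (the intrinsics and any distortion apply to the point x, -y, -z); pixel columns grow to the right and rows downward; lengths in m; the calibration is good to about 2 mm. A picture is of the moment at which its call begins: read the wrist's pose just before it. camera_model takes no time and is no camera call.
- robot.hand_in(): hands the job in; it is judged then, once.
The state is a dict: "time": time; "qpos": joint angles; "qvel": joint speeds; "joint_efforts": joint torques, N m; "tool_pos": TCP position; "tool_rot": TCP orientation; "contact_force": force on the tool from outside, world axes, zero at the start; "torque": the same for the moment, N m; "opening": finger opening in m; "grip_force": force on a finger pad.
Only numpy, scipy, OpenCV 4.12 (cv2) and the standard library are available. Lean on these libraries where they do the work, as an engineer would, in place of code of your own. Each camera call takes 0.05 s, during which the arm holds its last target. There are 200 camera calls.

## Task

Get the white rack carrier ready for unloading: pinch the two tabs of the red travel lock together until its bolt is drawn fully back (it stays there), then pinch the two tabs of the blue latch together and swing the gate smoothly outward, past the click-stop in its hinge, until it stands wide open at about a right angle to the carrier. The gate springs back when let go, so finish while the gripper is still holding it wide. Leave the tube racks and the specimen jar where they stand, and never let the gate fly or slam.

Things in the scene. Friction and masses are not known exactly. Their poses are not given: they have to be found in the camera images.
- carrier: White rack carrier, fixed in its dock. Origin: at bench level on the gate's vertical hinge axis; z up; -x runs along the shut gate from hinge to free end; the gate swings out to +y; the tray (200 x 200 mm, walls 64 mm, tube caps 106 mm high) lies to -y. Along the shut gate from the hinge: blue latch tabs 121-167 mm, latch post 196-210, red lock tabs 228-276. A block, 88 high, stands at x 24-67.
- lock_pinch (a point): Travel lock beyond the gate's free end: two upright tabs 8 mm thick (along carrier x), 22 wide, 82 to 132 mm above the bench; the grey one, farther from the hinge, is fixed, the red one slides towards it. 48 mm over their outer faces at rest, 34 squeezed. This point: midway between the outer faces when squeezed, 113 mm high; close the fingers here along carrier x.
- travel_lock (a joint): How far the red tab and its steel bolt are drawn back (m): 0 to 0.002 at the start (bolt across the outside of the gate's end), 0.014 fully back. The bolt clears the gate at 0.011. It slides stiffly (5 N) and stays where it is put.
- gate_leaf: The gate: clear panel in an aluminium frame, 190 mm long, 14 mm thick, top 82 mm above the bench, with the blue latch on it. Origin at bench level on the hinge axis; -x runs along the gate to its free end, also while it swings; z up.
- latch_pinch (a point): Blue latch on the gate: two upright tabs 8 mm thick (along the gate), 22 wide, 82 to 132 mm above the bench; the grey one, nearer the hinge, is fixed to the gate, the blue one slides towards it on a spring (5 to 11 N). 46 mm over their outer faces at rest, 34 squeezed. This point: midway between the outer faces when squeezed, 138 mm from the hinge axis, 113 mm high; close along the gate.
- pinch_latch (a joint): How far the blue tab and its bolt are squeezed back (m): 0 at rest (bolt behind the latch post), 0.012 fully squeezed; it springs back when let go. The bolt clears the post at about 0.008; keep it squeezed until the gate has moved some 0.2 rad.
- gate (a joint): Gate angle (rad): 0 shut, 1.57 square to the carrier, stop at 1.75; opens clockwise seen from above. A spring pulls it shut with 0.1 to 0.3 N m. A detent, felt from about 0.45 to 1.05 rad, takes up to 0.6 N m (4 to 5 N at the latch tabs) to pass; let go beyond it, the gate falls back to about 1.07 rad and rests there, which is not wide: wide is over 1.38.
- rack_a_mid (a point): Blue rack of blood tubes with purple caps, 30 x 150 x 53 mm, caps up to 92 mm above its foot, loose in the carrier. Point 45 mm above the middle of its foot. Leave alone.
- rack_b_mid (a point): The same, with yellow caps. Leave alone.
- rack_c_mid (a point): The same, with red and green caps. Leave alone.
- jar_mid (a point): Loose specimen jar with a yellow lid, 60 mm across and 69 mm high, on the bench beyond the hinge, outside the gate's swing. Point at half its height. Leave alone.
Not all that is in view belongs to the job. Of the things that look like the part that bears jar_mid, the smallest one is meant. What is shaped like the part that bears rack_a_mid but turquoise is not meant.

How it is judged:
On the way, in this order (a step that is already met when the one before it is completed fails the run):
1. the red travel lock is squeezed and its bolt drawn fully back, with the gate still shut (value of joint travel_lock above 0.0115 m and value of joint gate below 0.06 rad), for 0.2 s.
2. then the blue latch is squeezed with the gate still shut (value of joint pinch_latch above 0.009 m and value of joint gate below 0.06 rad and value of joint travel_lock above 0.011 m), for 0.1 s.
3. the gate has been swung past its detent (value of joint gate above 1.15 rad), for 0.1 s.
At the end, for the whole second after the job is handed in: The gate stands still, more than 1.38 rad (79 degrees) open, with the fingers pressing on the gate or its latch (over 1 N), the red travel lock still drawn back (over 11 mm), and the racks and the jar upright and within 20 mm of where they stood (value of joint gate above 1.38 rad and velocity of joint gate between -0.15 and 0.15 rad/s and contact force between the fingers and gate_leaf above 1 N and value of joint travel_lock above 0.011 m and not (distance of any of rack_a_mid, rack_b_mid, rack_c_mid, jar_mid from where it was at the start of the episode above 0.02 m or angle between any of rack_a_mid, rack_b_mid, rack_c_mid, jar_mid's own z axis and vertical above 0.35 rad)); the arm keeps its last pose, push and grip.
It fails at once if a tube rack or the specimen jar is shifted by more than 20 mm or tipped (distance of any of rack_a_mid, rack_b_mid, rack_c_mid, jar_mid from where it was at the start of the episode above 0.02 m or angle between any of rack_a_mid, rack_b_mid, rack_c_mid, jar_mid's own z axis and vertical above 0.35 rad).
It fails at once if the gate flies open or slams (faster than 4 rad/s) (velocity of joint gate above 4 rad/s or velocity of joint gate below -4 rad/s).
It also fails if it takes over 48 s, if anything falls off the work surface, if the arm or the gripper's body presses on something with over 40 N, if the wrist force passes 120 N, or if a joint passes its speed limit or range.

## Working session

There is one attempt and no reset: what is moved stays moved. The work goes in short steps, Python scripts to look and compute and a tool call to move; the robot and the scene stay as the last step left them, time stands still between calls to the robot, and variables do not carry over. Pictures are saved under pics/ and viewed, at most 10 in all, crops included, and the job is handed in when it is done.

Besides the shell and the picture viewer there is one more tool, called in YAML: its name, and indented under it one key for each argument. play_rows: Moves the arm, as the interface text tells. Its arguments: {"type":"object","properties":{"rows":{"type":"array"},"squeeze":{"type":"number"}},"required":["rows"]}

```bash
ls; mkdir -p pics; python3 - <<'E'
from cell import robot, optics
import cv2,numpy as np
for n in("scene","top"):
    p,d=optics.read_camera(n); cv2.imwrite(f"pics/{n}0.png",p[:,:,::-1]); np.savez(f"{n}0.npz",p=p,d=d)
    m=optics.camera_model(n); print(n,m)
s=robot.observe();print(s)
E
```

```text
pics
scene {'fx': 610.1288573031841, 'fy': 610.1288573031841, 'cx': 315.50815495526524, 'cy': 240.8406217707747, 'dist': array([0.04774202, 0.        , 0.        , 0.        , 0.        ]), 'origin': array([1.24518309, 0.1725024 , 0.80989912]), 'rotation': array([ 0.74048298, -0.01718082,  1.89183156])}
top {'fx': 476.0916781798099, 'fy': 476.0916781798099, 'cx': 316.3792767243722, 'cy': 240.32903055475833, 'dist': array([0.03323583, 0.        , 0.        , 0.        , 0.        ]), 'origin': array([ 0.54555058, -0.01830452,  0.91801471]), 'rotation': array([ 0.06965234, -0.00179623, -1.57991403])}
{'time': 0.1, 'qpos': array([-1.41299548e+00,  3.42645871e-01,  1.52488613e+00, -7.73774507e-06,
        1.27541673e+00, -1.45983902e-01]), 'qvel': array([-0.00159453, -0.00187849, -0.00475985, -0.00124348, -0.00053988,
       -0.0012647 ]), 'joint_efforts': array([ 1.99156682e-03, -4.32004595e+01, -2.44694388e+01,  7.19929347e-02,
        5.25773491e-02, -3.77296146e-05]), 'tool_pos': array([ 0.15702002, -0.50062326,  0.24313052]), 'tool_rot': array([-3.14024992e+00, -1.89943153e-04,  3.03786875e-01]), 'contact_force': array([ 0.1490652 , -0.6959307 , -1.12405747]), 'torque': array([-0.02726359,  0.00973447, -0.02307297]), 'grip_force': 0.0, 'opening': 0.092059206046891}
```

View pics/top0.png

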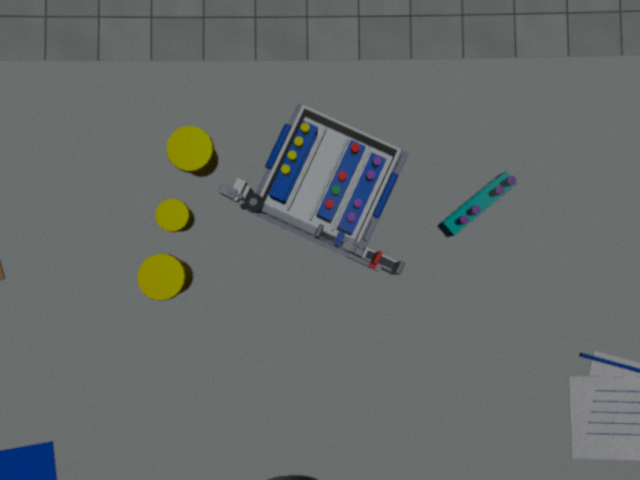

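View pics/scene0.png

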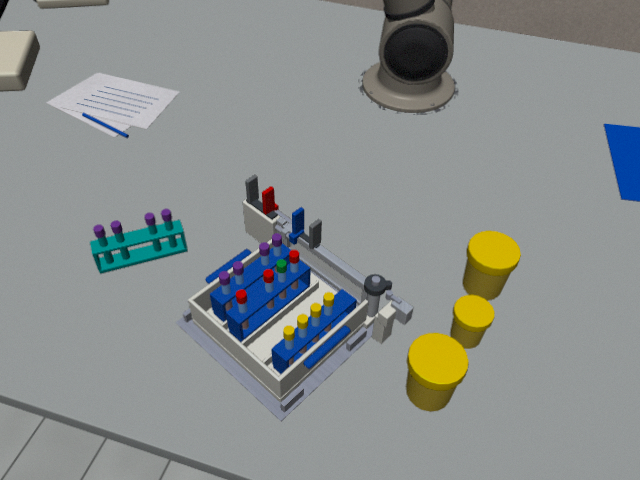

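The top view shows the hinge cap at about (253,202), the blue tab at (339,240), its grey partner near (320,231), the red tab at (376,260) and the dark fixed lock tab at (397,267). The gate faces the robot. The smallest jar is at (172,215). Next I'll measure the tab tops.

```bash
cat > h.py <<'E'
import numpy as np,cv2
from scipy.spatial.transform import Rotation as R
from cell import robot,optics
def cloud(m,d,T=None):
    K=np.array([[m['fx'],0,m['cx']],[0,m['fy'],m['cy']],[0,0,1]])
    v,u=np.mgrid[:480,:640]
    n=cv2.undistortPoints(np.c_[u.ravel(),v.ravel()].astype(float)[:,None],K,m['dist'])[:,0].reshape(480,640,2)
    c=np.dstack([n[...,0]*d,-n[...,1]*d,-d])
    if T is None: return c@R.from_euler('xyz',m['rotation']).as_matrix().T+m['origin']
    return c@T[:3,:3].T+T[:3,3]
E
python3 - <<'E'
from h import *
for n in("top","scene"):
    f=np.load(n+"0.npz");P=cloud(optics.camera_model(n),f['d']);p=f['p'].astype(int)
    ok=(f['d']>0)&(P[...,2]>.112)&(P[...,2]<.145)&(P[...,0]>.35)&(P[...,0]<.85)&(abs(P[...,1])<.4)
    k,l,st,c=cv2.connectedComponentsWithStats(ok.astype(np.uint8))
    for i in range(1,k):
        if st[i,4]<8: continue
        m=l==i; print(n,c[i].round(),st[i,4],np.median(P[m],0).round(4),P[m].min(0).round(3),P[m].max(0).round(3),p[m].mean(0).round())
    r,g,b=p[...,0],p[...,1],p[...,2]
    print(n,'table z',np.median(P[300:340,250:350,2]))
    for nm,mk in(('red',(r>120)&(g<60)&(b<60)),('blue',(b>80)&(r<50))):
        mk=mk&(P[...,2]>.122)&(P[...,2]<.145)&(abs(P[...,0]-.6)<.2)&(abs(P[...,1])<.3)
        print(nm,mk.sum(),P[mk].mean(0) if mk.any() else '')
E
```

```text
top [319. 231.] 71 [ 0.6161 -0.0247  0.1321] [ 0.606 -0.031  0.113] [ 0.628 -0.018  0.136] [76. 79. 81.]
top [340. 240.] 67 [ 0.6005 -0.0592  0.1325] [ 0.591 -0.066  0.114] [ 0.611 -0.051  0.135] [ 46.  63. 105.]
top [377. 257.] 79 [ 0.5719 -0.1202  0.1315] [ 0.562 -0.129  0.112] [ 0.582 -0.114  0.135] [109.  38.  37.]
top [399. 267.] 88 [ 0.5551 -0.1561  0.1313] [ 0.545 -0.166  0.112] [ 0.565 -0.15   0.135] [71. 74. 74.]
top table z 0.0009539578162890416
red 34 [ 0.57191155 -0.12148413  0.13260005]
blue 51 [ 0.60150921 -0.05854946  0.13261483]
scene [251. 183.] 151 [ 0.5589 -0.1556  0.1259] [ 0.546 -0.165  0.112] [ 0.568 -0.15   0.136] [64. 66. 68.]
scene [268. 194.] 150 [ 0.5759 -0.12    0.1259] [ 0.562 -0.129  0.112] [ 0.584 -0.114  0.136] [113.  13.  11.]
scene [297. 215.] 154 [ 0.6058 -0.0579  0.1264] [ 0.592 -0.066  0.112] [ 0.614 -0.051  0.135] [13. 45. 96.]
scene [315. 227.] 161 [ 0.6222 -0.0236  0.1269] [ 0.607 -0.032  0.112] [ 0.631 -0.017  0.135] [68. 71. 72.]
scene table z 0.04900900706540845
red 39 [ 0.57447204 -0.12142471  0.13253959]
blue 58 [ 0.60564407 -0.05931419  0.13120348]
```

play_rows:
  rows:
    - [3,-1.3,0.2,0,0,-0.14,1]
    - [6,-2.7,0.4,0,0,-0.28,1]
    - [9,-4,0.7,0,0,-0.42,1]
    - [12,-5.3,1,0,0,-0.56,1]
    - [15,-6.7,1.2,0,0,-0.7,1]
    - [18,-8,1.4,0,0,-0.84,1]
    - [21,-9.3,1.6,0,0,-0.98,1]
    - [24,-10.7,1.8,0,0,-1.12,1]
    - [27,-12,2,0,0,-1.26,1]
    - [30,-13.3,2.2,0,0,-1.4,1]
    - [33,-14.6,2.4,0,0,-1.54,1]
    - [36,-16,2.6,0,0,-1.68,1]
    - [39,-17.3,2.8,0,0,-1.82,1]
    - [42,-18.6,3,0,0,-1.96,1]
    - [45,-20,3.2,0,0,-2.1,1]
    - [47,-20.9,3.3,0,0,-2.24,1]
    - [49.2,-21.8,3.4,0,0,-2.403,1]
    - [49.2,-21.8,3.4,0,0,-2.403,1]
    - [49.2,-21.8,3.4,0,0,-2.403,1]
    - [49.2,-21.8,3.4,0,0,-2.403,1]
  squeeze: 25

```text
time: 2.1
tool_pos: [0.5607, -0.1463, 0.2095]
tool_rot: [-3.141, -0.001, 2.704]
contact_force: [-0.9, -0.3, 0.6]
opening: 0.0916
grip_force: 0.0
```

```bash
python3 - <<'E'
from h import *
s=robot.observe();print(s['time'],s['tool_pos'],s['tool_rot'],s['qpos'])
m=optics.camera_model("wrist");p,d=optics.read_camera("wrist");cv2.imwrite("pics/w1.png",p[:,:,::-1])
T=np.eye(4);T[:3,:3]=R.from_euler('xyz',s['tool_rot']).as_matrix();T[:3,3]=s['tool_pos']
P=cloud(m,d,T@np.array(m['tool_from_camera']))
ok=(d>0)&(P[...,2]>.115)&(P[...,2]<.145)&(abs(P[...,0]-.6)<.2)&(abs(P[...,1])<.3)
k,l,st,c=cv2.connectedComponentsWithStats(ok.astype(np.uint8))
for i in range(1,k):
    if st[i,4]<30: continue
    q=l==i; q&=P[...,2]>np.percentile(P[q][:,2],90)-.004
    Q=(P[q]-s['tool_pos'])@T[:3,:3]
    print(c[i].round(),st[i,4],np.median(P[q],0).round(4),'tool min/max',Q.min(0).round(4),Q.max(0).round(4),p[q].mean(0).round())
E
```

```text
2.1 [ 0.56066423 -0.14625744  0.20952124] [-3.14120691e+00 -7.28326369e-04  2.70434383e+00] [-3.87234349e-01  4.69432289e-01  1.42191630e+00 -3.67486223e-04
  1.25099079e+00 -1.52066633e+00]
[297. 251.] 507 [ 0.5532 -0.1569  0.1314] tool min/max [-0.0095 -0.017   0.0759] [ 0.0123 -0.009   0.0813] [112. 112. 110.]
[357. 252.] 513 [ 0.57   -0.1214  0.1314] tool min/max [-0.0093  0.0227  0.0759] [0.0123 0.0308 0.0812] [165.  57.  55.]
[460. 252.] 692 [ 0.5994 -0.0597  0.1314] tool min/max [-0.0104  0.0912  0.0761] [0.0121 0.0996 0.0814] [ 36.  59. 117.]
[515. 252.] 791 [ 0.6151 -0.0252  0.1312] tool min/max [-0.0099  0.1295  0.0758] [0.0117 0.1377 0.0815] [88. 88. 88.]
```

The wrist view puts the grey lock tab's outer face at tool y = -17.0 mm and the red one's at +30.8 mm, so the gripper is aligned with the squeezed centre. Lowering now, then pinching.

play_rows:
  rows:
    - [0.1,0,2,0,0,0,1]
    - [0.1,0,4,0,0,0,1]
    - [0.1,0,6,0,0,0,1]
    - [0.1,0,7.5,0,0,0,1]
    - [0.1,0,8.7,0,0,0,1]
    - [0.1,0,9.5,0,0,0,1]
    - [0.1,0,9.8,0,0,0,1]
    - [0.1,0,9.8,0,0,0,1]
    - [0.1,0,9.8,0,0,0,1]
    - [0.1,0,9.8,0,0,0,0.6]
    - [0.1,0,9.8,0,0,0,0.5]
    - [0.1,0,9.8,0,0,0,0.4]
    - [0.1,0,9.8,0,0,0,0.3]
    - [0.1,0,9.8,0,0,0,0.3]
    - [0.1,0,9.8,0,0,0,0.3]
    - [0.1,0,9.8,0,0,0,0.3]
    - [0.1,0,9.8,0,0,0,0.3]
    - [0.1,0,9.8,0,0,0,0.3]
  squeeze: 25

```text
time: 3.95
tool_pos: [0.5603, -0.1455, 0.1118]
tool_rot: [-3.141, -0.0, 2.706]
contact_force: [-1.4, -0.8, 0.2]
opening: 0.0333
grip_force: 25.0
```

play_rows:
  rows:
    - [0,0,0,0,0,0,0.8]
    - [0,0,0,0,0,0,0.8]
    - [0,0,0,0,0,0,0.8]
    - [0,0,0,0,0,0,0.8]
    - [0,0,-2,0,0,0,0.8]
    - [0,0,-5,0,0,0,0.8]
    - [0,0,-7,0,0,0,0.8]
    - [0,3,-8,0,0,0,0.8]
    - [0,6,-8,0,0,0,0.8]
    - [0,9,-8,0,0,0,0.8]
    - [0,11,-8,0,0,0,0.8]
    - [0,12.1,-8,0,0,0,0.8]
    - [0,12.1,-8,0,0,0,0.8]
    - [0,12.1,-8,0,0,0,0.8]
    - [0,12.1,-8,0,0,0,0.8]

```text
time: 5.45
tool_pos: [0.6111, -0.0367, 0.1917]
tool_rot: [-3.141, -0.0, 2.706]
contact_force: [0.2, -1.1, -0.3]
opening: 0.0732
grip_force: 0.0
```

```bash
cat > look.py <<'E'
from h import *
import sys
s=robot.observe();print(s['time'],s['tool_pos'],s['tool_rot'],s['opening'])
m=optics.camera_model("wrist");p,d=optics.read_camera("wrist");cv2.imwrite(f"pics/{sys.argv[1]}.png",p[:,:,::-1])
T=np.eye(4);T[:3,:3]=R.from_euler('xyz',s['tool_rot']).as_matrix();T[:3,3]=s['tool_pos']
P=cloud(m,d,T@np.array(m['tool_from_camera']))
ok=(d>0)&(P[...,2]>.115)&(P[...,2]<.145)&(abs(P[...,0]-.6)<.2)&(abs(P[...,1])<.3)
k,l,st,c=cv2.connectedComponentsWithStats(ok.astype(np.uint8))
for i in range(1,k):
    if st[i,4]<30: continue
    q=l==i; q&=P[...,2]>np.percentile(P[q][:,2],90)-.004
    Q=(P[q]-s['tool_pos'])@T[:3,:3]
    print(c[i].round(),st[i,4],np.median(P[q],0).round(4),'tool min/max',Q.min(0).round(4),Q.max(0).round(4),p[q].mean(0).round())
E
python3 look.py w2
```

```text
5.45 [ 0.61105414 -0.03670419  0.19165953] [-3.14109050e+00 -1.62627063e-04  2.70569025e+00] 0.07319963451457834
[105. 260.] 926 [ 0.5536 -0.1556  0.1311] tool min/max [-0.0093 -0.1369  0.058 ] [ 0.0121 -0.1285  0.0639] [99. 98. 97.]
[145. 261.] 852 [ 0.5647 -0.1324  0.1313] tool min/max [-0.0102 -0.1114  0.0586] [ 0.0117 -0.1026  0.0636] [161.  52.  49.]
[277. 262.] 586 [ 0.5998 -0.0584  0.1314] tool min/max [-0.01   -0.0287  0.0583] [ 0.0116 -0.0205  0.0635] [ 50.  78. 146.]
[339. 262.] 565 [ 0.6155 -0.0244  0.1314] tool min/max [-0.0109  0.0095  0.0581] [0.0112 0.0175 0.0634] [116. 117. 119.]
```

View pics/w2.png

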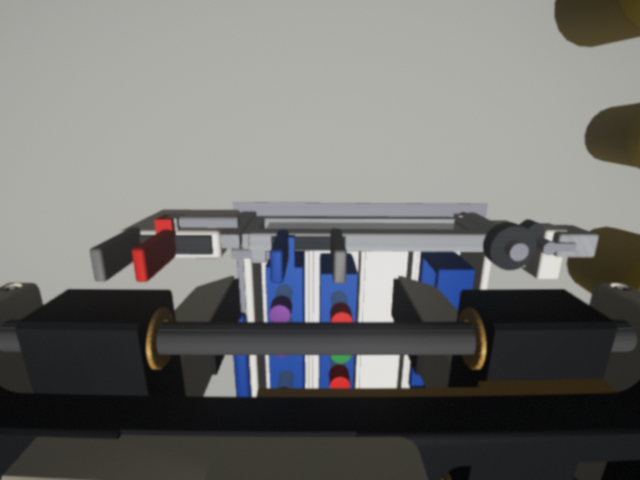

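Lock tabs now span 34.3 mm over their outer faces, so the bolt is fully back. The latch tabs at (277,262) and (339,262) are centred for the squeeze. Lowering and pinching.

play_rows:
  rows:
    - [0,0,2,0,0,0,0.8]
    - [0,0,4,0,0,0,0.8]
    - [0,0,6,0,0,0,0.8]
    - [0,0,7.2,0,0,0,0.8]
    - [0,0,8,0,0,0,0.8]
    - [0,0,8,0,0,0,0.8]
    - [0,0,8,0,0,0,0.8]
    - [0,0,8,0,0,0,0.6]
    - [0,0,8,0,0,0,0.5]
    - [0,0,8,0,0,0,0.4]
    - [0,0,8,0,0,0,0.3]
    - [0,0,8,0,0,0,0.3]
    - [0,0,8,0,0,0,0.3]
    - [0,0,8,0,0,0,0.3]
    - [0,0,8,0,0,0,0.3]
    - [0,0,8,0,0,0,0.3]
  squeeze: 35

```text
time: 7.1
tool_pos: [0.612, -0.0353, 0.1122]
tool_rot: [3.141, 0.001, 2.707]
contact_force: [2.8, 3.2, 4.0]
opening: 0.0332
grip_force: 35.0
```

```bash
python3 - <<'E'
# arc rows: hinge in tool frame at (0,+.138)cm; swing sign: clockwise from above = +wz in tool (z down)
import numpy as np
from cell import robot
s=robot.observe();print(s['tool_pos'],s['tool_rot'],s['opening'],s['contact_force'],s['qpos'])
for a in np.r_[np.arange(.02,.7,.04),np.arange(.1,1.6,.1)]:
    # v from hinge to tcp (0,-13.8) rotated +a about tool z
    print(f"[{13.8*np.sin(a):.2f}, {13.8*(1-np.cos(a)):.2f}, 0, 0, 0, {a:.2f}, 0.3],",end=' ')
E
```

```text
[ 0.61199711 -0.03531505  0.11221029] [3.14096508e+00 1.49871523e-03 2.70703059e+00] 0.03323469501942915 [2.80299731 3.16419257 4.04211411] [-1.82711436e-01  6.23105639e-01  1.44089156e+00  2.66228393e-04
  1.07598765e+00 -1.31907241e+00]
[0.28, 0.00, 0, 0, 0, 0.02, 0.3], [0.83, 0.02, 0, 0, 0, 0.06, 0.3], [1.38, 0.07, 0, 0, 0, 0.10, 0.3], [1.93, 0.14, 0, 0, 0, 0.14, 0.3], [2.47, 0.22, 0, 0, 0, 0.18, 0.3], [3.01, 0.33, 0, 0, 0, 0.22, 0.3], [3.55, 0.46, 0, 0, 0, 0.26, 0.3], [4.08, 0.62, 0, 0, 0, 0.30, 0.3], [4.60, 0.79, 0, 0, 0, 0.34, 0.3], [5.12, 0.98, 0, 0, 0, 0.38, 0.3], [5.63, 1.20, 0, 0, 0, 0.42, 0.3], [6.13, 1.43, 0, 0, 0, 0.46, 0.3], [6.62, 1.69, 0, 0, 0, 0.50, 0.3], [7.10, 1.96, 0, 0, 0, 0.54, 0.3], [7.56, 2.26, 0, 0, 0, 0.58, 0.3], [8.02, 2.57, 0, 0, 0, 0.62, 0.3], [8.46, 2.90, 0, 0, 0, 0.66, 0.3], [1.38, 0.07, 0, 0, 0, 0.10, 0.3], [2.74, 0.28, 0, 0, 0, 0.20, 0.3], [4.08, 0.62, 0, 0, 0, 0.30, 0.3], [5.37, 1.09, 0, 0, 0, 0.40, 0.3], [6.62, 1.69, 0, 0, 0, 0.50, 0.3], [7.79, 2.41, 0, 0, 0, 0.60, 0.3], [8.89, 3.25, 0, 0, 0, 0.70, 0.3], [9.90, 4.19, 0, 0, 0, 0.80, 0.3], [10.81, 5.22, 0, 0, 0, 0.90, 0.3], [11.61, 6.34, 0, 0, 0, 1.00, 0.3], [12.30, 7.54, 0, 0, 0, 1.10, 0.3], [12.86, 8.80, 0, 0, 0, 1.20, 0.3], [13.30, 10.11, 0, 0, 0, 1.30, 0.3], [13.60, 11.45, 0, 0, 0, 1.40, 0.3], [13.77, 12.82, 0, 0, 0, 1.50, 0.3],
```

The latch is squeezed to 33 mm. Starting the swing slowly along the arc.

play_rows:
  rows:
    - [0.28,0,0,0,0,0.02,0.3]
    - [0.83,0.02,0,0,0,0.06,0.3]
    - [1.38,0.07,0,0,0,0.1,0.3]
    - [1.93,0.14,0,0,0,0.14,0.3]
    - [2.47,0.22,0,0,0,0.18,0.3]
    - [3.01,0.33,0,0,0,0.22,0.3]
    - [3.55,0.46,0,0,0,0.26,0.3]
    - [4.08,0.62,0,0,0,0.3,0.3]
    - [4.08,0.62,0,0,0,0.3,0.3]
    - [4.08,0.62,0,0,0,0.3,0.3]

```text
time: 8.1
tool_pos: [0.578, -0.0123, 0.1122]
tool_rot: [3.139, 0.002, 2.406]
contact_force: [6.5, 4.5, 2.7]
opening: 0.0327
grip_force: 35.0
```

```bash
python3 look.py w3; python3 - <<'E'
import numpy as np
a0=.3
for a in np.r_[np.arange(.36,1.5,.06)]:
    d=13.8*np.array([np.sin(a)-np.sin(a0),np.cos(a0)-np.cos(a)])
    c,s=np.cos(a0),np.sin(a0); t=[c*d[0]+s*d[1],-s*d[0]+c*d[1]]
    print(f"[{t[0]:.2f}, {t[1]:.2f}, 0, 0, 0, {a-a0:.2f}, 0.3],",end=' ')
E
```

```text
8.1 [ 0.57800253 -0.01225463  0.11217691] [3.13948757e+00 1.98382021e-03 2.40625040e+00] 0.03271130448212582
[269. 309.] 1263 [ 0.5569 -0.0194  0.1317] tool min/max [ 0.0073 -0.0273 -0.0267] [ 0.0128 -0.0105 -0.0175] [44. 51. 68.]
[361. 309.] 1297 [0.5814 0.0077 0.1317] tool min/max [ 0.0077  0.0077 -0.0266] [ 0.0127  0.0249 -0.0174] [63. 63. 59.]
[274. 362.] 370 [ 0.5682 -0.0289  0.1411] tool min/max [-0.0102 -0.0203 -0.0329] [ 0.0021 -0.0177 -0.0262] [46. 45. 44.]
[357. 362.] 389 [ 0.592  -0.0025  0.1411] tool min/max [-0.0101  0.0152 -0.0326] [ 0.0015  0.018  -0.026 ] [43. 43. 45.]
[0.83, 0.02, 0, 0, 0, 0.06, 0.3], [1.65, 0.10, 0, 0, 0, 0.12, 0.3], [2.47, 0.22, 0, 0, 0, 0.18, 0.3], [3.28, 0.40, 0, 0, 0, 0.24, 0.3], [4.08, 0.62, 0, 0, 0, 0.30, 0.3], [4.86, 0.88, 0, 0, 0, 0.36, 0.3], [5.63, 1.20, 0, 0, 0, 0.42, 0.3], [6.37, 1.56, 0, 0, 0, 0.48, 0.3], [7.10, 1.96, 0, 0, 0, 0.54, 0.3], [7.79, 2.41, 0, 0, 0, 0.60, 0.3], [8.46, 2.90, 0, 0, 0, 0.66, 0.3], [9.10, 3.43, 0, 0, 0, 0.72, 0.3], [9.71, 3.99, 0, 0, 0, 0.78, 0.3], [10.28, 4.59, 0, 0, 0, 0.84, 0.3], [10.81, 5.22, 0, 0, 0, 0.90, 0.3], [11.30, 5.89, 0, 0, 0, 0.96, 0.3], [11.76, 6.58, 0, 0, 0, 1.02, 0.3], [12.17, 7.30, 0, 0, 0, 1.08, 0.3], [12.54, 8.04, 0, 0, 0, 1.14, 0.3], [12.86, 8.80, 0, 0, 0, 1.20, 0.3],
```

Tabs are still between the pads and the gate is at about 0.3 rad with low forces. Going on through the detent.

play_rows:
  rows:
    - [0.83,0.02,0,0,0,0.06,0.3]
    - [1.65,0.1,0,0,0,0.12,0.3]
    - [2.47,0.22,0,0,0,0.18,0.3]
    - [3.28,0.4,0,0,0,0.24,0.3]
    - [4.08,0.62,0,0,0,0.3,0.3]
    - [4.86,0.88,0,0,0,0.36,0.3]
    - [5.63,1.2,0,0,0,0.42,0.3]
    - [6.37,1.56,0,0,0,0.48,0.3]
    - [7.1,1.96,0,0,0,0.54,0.3]
    - [7.79,2.41,0,0,0,0.6,0.3]
    - [8.46,2.9,0,0,0,0.66,0.3]
    - [9.1,3.43,0,0,0,0.72,0.3]
    - [9.71,3.99,0,0,0,0.78,0.3]
    - [10.28,4.59,0,0,0,0.84,0.3]
    - [10.81,5.22,0,0,0,0.9,0.3]
    - [10.81,5.22,0,0,0,0.9,0.3]

```text
time: 9.75
tool_pos: [0.5342, 0.0987, 0.1122]
tool_rot: [3.136, 0.0, 1.506]
contact_force: [12.8, -0.7, -0.5]
opening: 0.033
grip_force: 35.1
```

```bash
python3 look.py w4; python3 - <<'E'
from h import *
p,d=optics.read_camera("top");cv2.imwrite("pics/top4.png",p[:,:,::-1]);print(robot.observe()['qpos'])
E
```

```text
9.75 [0.53421518 0.09868958 0.11216126] [3.13608503e+00 2.16497912e-04 1.50573303e+00] 0.03298294352076298
[361. 309.] 1293 [0.5516 0.1074 0.1318] tool min/max [ 0.0061  0.0073 -0.0267] [ 0.0116  0.0245 -0.0173] [61. 60. 57.]
[269. 309.] 1266 [0.5144 0.1097 0.1318] tool min/max [ 0.0062 -0.0276 -0.0268] [ 0.0115 -0.011  -0.0176] [44. 51. 67.]
[274. 362.] 375 [0.5141 0.0949 0.1409] tool min/max [-0.0112 -0.0208 -0.0329] [ 0.0008 -0.0182 -0.0258] [56. 55. 53.]
[357. 362.] 387 [0.5502 0.0924 0.1412] tool min/max [-0.0115  0.0149 -0.0327] [ 0.0002  0.0176 -0.026 ] [48. 47. 46.]
[ 4.10638887e-02  5.11359762e-01  1.65386097e+00 -1.10290505e-03
  9.71123701e-01  1.05498197e-01]
```

View pics/w4.png

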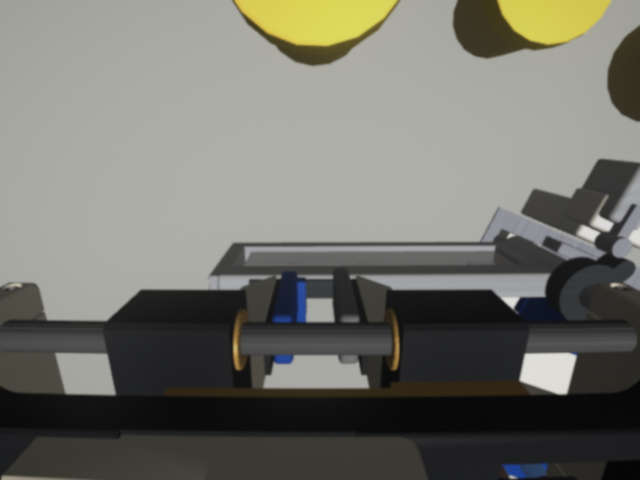

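View pics/top4.png

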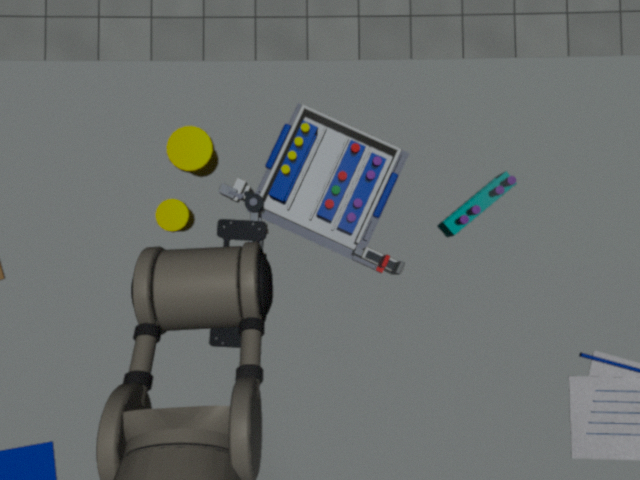

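The wrist view shows the gate parallel to the fingers, the blue and grey tabs still gripped at (287,315) and (347,315), and the jars clear. The top view shows the racks and jars unmoved. The sideways force is radial, so I'll finish the swing with a 1 mm correction towards the hinge.

play_rows:
  rows:
    - [0.55,0.05,0,0,0,0.04,0.3]
    - [1.1,0.12,0,0,0,0.08,0.3]
    - [1.65,0.2,0,0,0,0.12,0.3]
    - [2.2,0.28,0,0,0,0.16,0.3]
    - [2.74,0.38,0,0,0,0.2,0.3]
    - [3.28,0.5,0,0,0,0.24,0.3]
    - [3.82,0.64,0,0,0,0.28,0.3]
    - [4.34,0.8,0,0,0,0.32,0.3]
    - [4.34,0.8,0,0,0,0.32,0.3]
    - [4.34,0.8,0,0,0,0.32,0.3]
    - [4.34,0.8,0,0,0,0.32,0.3]
    - [4.34,0.8,0,0,0,0.32,0.3]
    - [4.34,0.8,0,0,0,0.32,0.3]

```text
time: 11.15
tool_pos: [0.544, 0.1406, 0.1122]
tool_rot: [3.138, -0.0, 1.187]
contact_force: [7.2, -0.7, 1.7]
opening: 0.0332
grip_force: 35.1
```

```bash
python3 look.py w5; python3 - <<'E'
from h import *
s=robot.observe();print(s['qvel'],s['contact_force'],s['grip_force'])
print('gate angle approx',np.arctan2(*( (lambda t:(t[0]*.0,0))(s['tool_pos']))) if 0 else 2.707-s['tool_rot'][2])
p,d=optics.read_camera("scene");cv2.imwrite("pics/sc5.png",p[:,:,::-1])
E
```

```text
11.15 [0.54404048 0.14057969 0.11219056] [ 3.13813195e+00 -4.99329798e-04  1.18703210e+00] 0.0332342678081517
[361. 309.] 1300 [0.5631 0.1427 0.1319] tool min/max [ 0.0057  0.0075 -0.0265] [ 0.011   0.0246 -0.0174] [60. 59. 56.]
[269. 309.] 1250 [0.5288 0.1563 0.1318] tool min/max [ 0.0054 -0.0276 -0.027 ] [ 0.011  -0.0108 -0.0175] [43. 49. 65.]
[274. 362.] 373 [0.5239 0.1426 0.141 ] tool min/max [-0.0119 -0.0206 -0.0329] [ 0.0007 -0.018  -0.0261] [56. 54. 52.]
[357. 362.] 388 [0.5569 0.129  0.141 ] tool min/max [-0.0116  0.015  -0.0326] [ 0.0003  0.0176 -0.0262] [47. 46. 44.]
[ 2.69358063e-04  1.18440138e-04  3.45499283e-04 -2.16740957e-04
  5.90919325e-05 -6.92849441e-04] [ 7.5568221  -0.7847691   2.22790514] 35.13904631137848
gate angle approx 1.5199689441052668
```

View pics/w5.png

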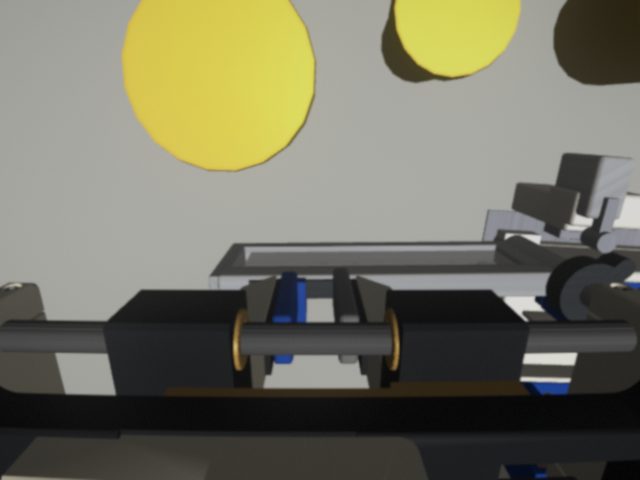

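View pics/sc5.png

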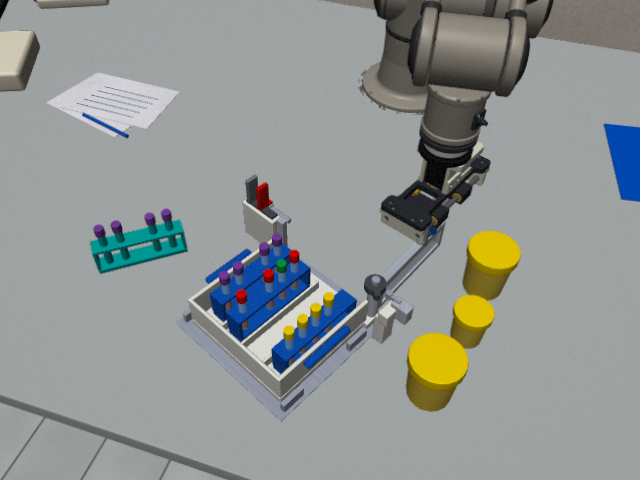

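The gate stands square to the carrier at about 1.52 rad, held by the gripper. The red tab stays drawn back at (263,195), and the racks and jars have not moved. Handing in.

```bash
python3 -c "
from cell import robot
print(robot.hand_in())"
```

```text
the job is handed in; nothing more can be done
None
```

The job is handed in: travel lock drawn fully back, gate swung past the detent and held still by the gripper at about 1.52 rad, racks and jar not visibly moved; no verdict came back.

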